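# Connect the dust adaptor to the workshop chip box

## Task

Get the chip box on the bench ready for suction: push the larger of the two stepped grey adaptors, wide mouth first, fully home on the slanted spigot, and screw the winged cap on top of the box fully shut (clockwise, up to its stop), in either order. Leave both done and let go, and leave the smaller adaptor, the mallet, the glue bottle and the sanding block where they are.

Things in the scene. Friction and masses are not known exactly. Their poses are not given: they have to be found in the camera images.
- chip_box: plywood box fixed to the bench, 210 mm deep (x -130 to +80 mm), 240 mm wide (y +-120), 110 mm high. Origin: on the bench, mid width. Its low front (-x side, towards the robot) slopes up at 35 degrees from 33 mm high to the flat top (x -20 to +80 mm, z 110 mm). Carries the spigot on the slope (y = +50) and the cap on the flat top (x = 25, y = -60)
- spigot: grey round spigot fixed on the box's slope, 42 mm diameter, 56 mm long, the last 12 mm tapering to 30 mm at the nose. Origin: centre of its root, in the face of the flat flange (80 x 85 mm, 4 mm proud) on which the adaptor comes to rest. z runs along the spigot, out of the box, leaning 35 degrees from vertical towards the box's front; y is the box's y (level)
- adaptor: larger of two loose grey stepped tube adaptors, standing on its wide mouth. 120 mm long: wide part 55 mm outside, 46 mm bore, up to 68 mm; cone to 78 mm; neck 38 mm outside, 78 to 120 mm. About 0.11 kg. Origin: centre of the wide mouth's rim; z towards the neck. The spigot enters the wide mouth, with 2 mm play all round, until the rim meets the flange: origin on spigot origin, z along z
- small_adaptor: the smaller adaptor, same shape: 95 mm long, wide part 42 mm outer diameter, neck 28 mm; loose, standing upright, not wanted. It and the larger one stand on either side of the box, either way round. Origin: centre of its wide mouth's rim, z up
- cap (a joint): turn of the screw cap about its vertical axis, rad: 0 is fully shut (hard stop), growing anticlockwise seen from above as it is loosened, up to 1.4. Starts between 0.7 and 1.3. Stays where it is left; turning takes about 0.12 N m. It is captive and does not rise
- cap_grip (a point): on the cap's axis, 8 mm below the top of its wing, to grip. The cap is a 68 mm bare metal disc (top 127 mm above the bench) with a straight black wing across it, 60 mm long, 14 mm thick, 26 mm high (top at 153 mm). The point turns with the cap: y along the wing, x across it, z up. Shut, the wing lies along the box's y, in line with dark index marks on the box top
- mallet: wooden mallet lying on the bench, about 270 mm long, head 75 x 120 x 60 mm; bystander. Origin: on the bench under its handle, 112 mm from the near face of the head; the handle points to its -x
- glue: white glue bottle with black cap, 60 mm diameter, 170 mm high, standing; bystander. Origin: centre of its underside
- sanding_block: wooden sanding block with cork sole, 70 x 110 x 38 mm, lying; bystander. Origin: centre of its underside
Mind the look-alikes: they are no part of the job. What is shaped like the adaptor but turquoise is not meant.

How it is judged (in metres and radians):
At the end, for the whole second after the job is handed in: The larger adaptor is at rest on the spigot with its wide mouth within 5 mm of the flange (mouth centre within 7 mm of the spigot's root, axes within 0.12 rad), and the cap is within 0.12 rad of its shut stop (z of adaptor in the frame of spigot below 0.005 m and distance between adaptor and spigot below 0.007 m and angle between the z axis of adaptor and the z axis of spigot, either way round below 0.12 rad and value of joint cap below 0.12 rad and linear speed of adaptor below 0.02 m/s); the robot touches nothing.
It fails at once if the smaller adaptor is moved by more than 30 mm (distance of small_adaptor from where it was at the start of the episode above 0.03 m).
It fails at once if the mallet is moved by more than 30 mm (distance of mallet from where it was at the start of the episode above 0.03 m).
It fails at once if the glue bottle is moved by more than 30 mm (distance of glue from where it was at the start of the episode above 0.03 m).
It fails at once if the sanding block is moved by more than 30 mm (distance of sanding_block from where it was at the start of the episode above 0.03 m).
It also fails if it takes over 54 s, if anything falls off the work surface, if the arm or the gripper's body presses on something with over 40 N, if the wrist force passes 120 N, or if a joint passes its speed limit or range.

## Robot

A 6-joint arm with a two-finger parallel gripper is mounted at the origin on the work surface. World frame = base frame: x ahead of the robot, y to its left, z up, the work surface at z = 0. Lengths are in m, angles in degrees, forces in N, time in s.
With the tool pointing down it reaches from about 0.4 to 0.825 m from the base axis. Payload 7 kg.
Tool frame: the origin (TCP) lies midway between the tips of the shut fingers; the grasp point (between the pads) lies r.grasp_offset behind it (r.grasp_offset is the distance from the TCP to the grasp point, in m); z points along the fingers, y is the direction in which the jaws open and shut (so a half turn about z gives the same grasp; the last joint's range is limited). The gripper opens to 88 mm and grips with 3 to 60 N. Pads are 19 mm wide; open, the fingers measure 130 mm over their backs; the gripper's body (78 mm by 193 mm) begins 47 mm behind the grasp point.
Start: joints at [-46.977, 20.546, 0.682, 0, -70.136, -16.507], TCP at [0.301, -0.604, 0.227] pointing down, gripper open.
Joint ranges: [-176.03, 176.03], [-82.01, 121.73], [-58.28, 71.71], [-173.87, 95.51], [-174.79, -0.11], [-173.66, 173.66]. Speed limits (degrees/s): [136.94, 136.94, 172.46, 180, 180, 180].

## Interface

Orientations are given as [roll, pitch, yaw] about the fixed x, y, z axes, in that order (R = Rz(yaw) Ry(pitch) Rx(roll)).
In Python, from plant import status, imaging, r gives the robot as it stands.
- The arm moves only by the tool apply_moves, never from a script. Its argument "moves" is a list of rows, each a list of 6 numbers: the shift along the tool's x, y, z in units of 200 mm (1.0 is 200 mm), then the turn, a rotation vector about the tool's x, y, z in units of 90 degrees (1.0 is 90 degrees). In form: [[tx, ty, tz, rx, ry, rz], ...]. A call has 1 to 12 rows; each row is the pose to reach, as a shift and turn from the pose measured when the call began, along the tool's axes at that moment; what a row does not reach only later rows make up. A row lasts 1/8 s, in which the tool goes at most 62.5 mm and 10.7 degrees, less where a joint would pass 70% of its speed; a pose out of reach is approached as far as the arm can. A call with a number of a shift or a turn outside -1 to 1 is refused whole. A call with a gripper value outside its range is refused whole. "hand" is the closure, from -1 (fully open) to 1 (shut), set as the call begins (left out, the last holds). The fingers move at their own pace and stop on an object; "grip_force" is the grip in N (left out, the last holds). Time passes only in rows, so rows that repeat a pose let the fingers close. It gives the time, the measured TCP pose, the force and the opening at its end, in the units of the state.
- status.get_state(): the state, without advancing time (a new reading comes with each control period).
- imaging.capture(name): name is "side" or "top"; returns (picture, depth): 480x640x3 uint8, blue, green, red; 480x640 float32, m along the optical axis (not along the pixel's ray), 0 where there is no reading.
- imaging.camera_info(name): a dict with "fx", "fy", "cx", "cy" (pixels), "T" (4x4, takes a point from camera to world coordinates). Camera axes: x right, y up, looking along -z (the intrinsics and any distortion apply to the point x, -y, -z); pixel columns grow to the right and rows downward; lengths in m; the calibration is good to about 2 mm. A picture is of the moment at which its call begins. camera_info takes no time and is no camera call.
- r.close_job(): hands the job in, once; it reports no verdict.
The state is a dict: "time_s": time; "joints": joint angles; "qd": joint speeds; "joint_torque": joint torques, N m; "tcp_pos": TCP position; "eef_rot": TCP orientation; "contact_force": force on the tool from outside, world axes, zero at the start; "moment": the same for the moment, N m; "gripper_width": finger opening in m.
Only numpy, scipy, OpenCV 4.12 (cv2) and the standard library are available. Lean on these libraries where they do the work, as an engineer would, in place of code of your own. Each camera call takes 0.05 s, during which the arm holds its last target.

## Working session

There is one attempt and no reset: what is moved stays moved. The work goes in short steps, Python scripts to look and compute and a tool call to move; the robot and the scene stay as the last step left them, time stands still between calls to the robot, and variables do not carry over. Pictures are saved under pics/ and viewed, and the job is handed in when it is done.

Besides the shell and the picture viewer there is one more tool, called as name(argument=value, ...), one argument or row to a line, values as JSON. apply_moves: Moves the arm, as the interface text tells. Its arguments: {"type":"object","properties":{"moves":{"type":"array","items":{"type":"array","items":{"type":"number"}}},"hand":{"type":"number"},"grip_force":{"type":"number"}},"required":["moves"]}

```bash
ls; mkdir -p pics
python3 - <<'E'
from plant import status, imaging, r
import cv2, numpy as np
print(status.get_state()); print(r.grasp_offset)
for n in("side","top"):
    p,d=imaging.capture(n); cv2.imwrite(f"pics/{n}0.png",p); np.save(f"pics/{n}0.npy",d)
    i=imaging.camera_info(n); print(n,{k:(np.round(v,4).tolist() if k=="T" else v) for k,v in i.items()})
E
```

```text
pics
{'time_s': 0.0, 'joints': array([-4.69768280e+01,  2.05909580e+01,  6.31556912e-01, -2.02707619e-02,
       -7.01357807e+01, -1.65072030e+01]), 'qd': array([-0.14665032, -0.03975747,  0.02612241,  0.09448632, -0.04544284,
       -0.06182771]), 'joint_torque': array([-1.03990391e-05, -5.82719350e+01,  2.93053436e+01,  6.99719712e+00,
        6.72708979e-03, -2.02061574e-04]), 'tcp_pos': array([ 0.3010983 , -0.60355277,  0.22561077]), 'eef_rot': array([ 1.79903326e+02, -8.77696217e-03, -1.53490927e+02]), 'contact_force': array([-1.05550726,  0.8244762 , -0.01070962]), 'moment': array([ 0.02234891,  0.00957432, -0.0311293 ]), 'gripper_width': 0.0875448040662473}
0.0188
side {'fx': 584.6563742514717, 'fy': 584.6563742514717, 'cx': 318.14138411805015, 'cy': 238.25807765302628, 'T': [[-0.8321, 0.4256, -0.3555, 0.0083], [-0.5544, -0.6558, 0.5124, 0.6941], [-0.0151, 0.6235, 0.7817, 1.1627], [0.0, 0.0, 0.0, 1.0]]}
top {'fx': 610.9611661371254, 'fy': 610.9611661371254, 'cx': 313.70259263351306, 'cy': 242.33047023984352, 'T': [[-0.0243, 0.9929, -0.1168, 0.3294], [-0.9997, -0.0232, 0.011, 0.0005], [0.0082, 0.117, 0.9931, 1.6723], [0.0, 0.0, 0.0, 1.0]]}
```

View pics/side0.png

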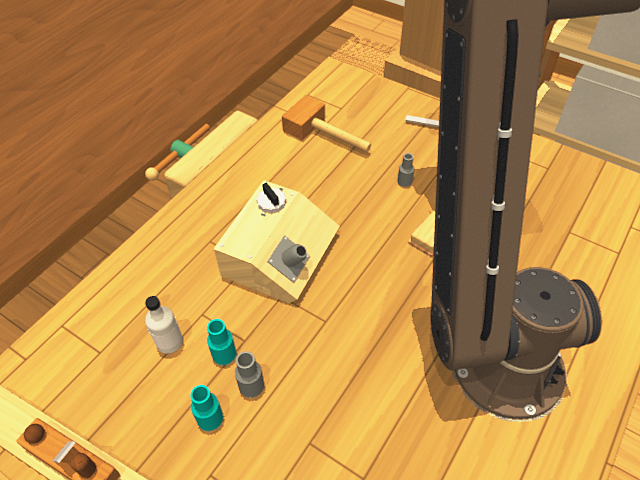

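View pics/top0.png

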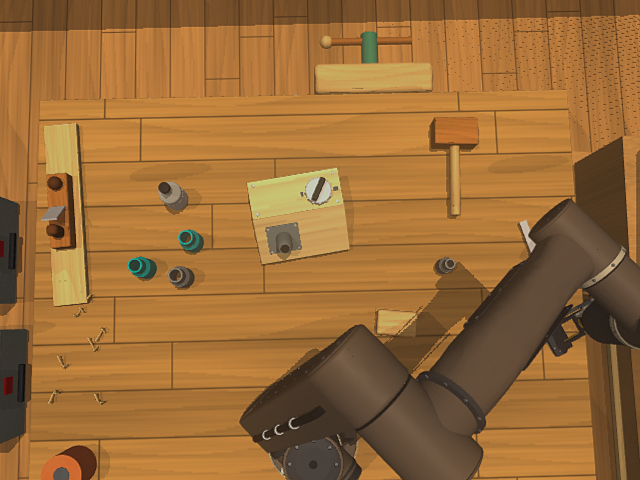

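Top view: the larger grey adaptor is at (180,277), with turquoise decoys at (190,240) and (141,267) and the glue at (172,195). The box is around (300,215) with its cap at (318,190). The small adaptor is at (446,265), the mallet at (455,150) and the sanding block at (396,322). In the side view the adaptor is at (249,375) and the cap at (270,195).

```bash
cat > h.py <<'E'
import numpy as np, cv2
from plant import status, imaging, r
def cloud(n,d):
    i=imaging.camera_info(n); v,u=np.mgrid[0:480,0:640]
    P=np.stack([(u-i["cx"])/i["fx"]*d,-(v-i["cy"])/i["fy"]*d,-d],-1)
    return P@i["T"][:3,:3].T+i["T"][:3,3]
def ray(n,u,v,z):
    i=imaging.camera_info(n); c=i["T"][:3,3]
    w=i["T"][:3,:3]@np.array([(u-i["cx"])/i["fx"],-(v-i["cy"])/i["fy"],-1]); return c+w*(z-c[2])/w[2]
E
python3 - <<'E'
from h import *
C={};I={}
for n in("side","top"):
    I[n]=cv2.imread(f"pics/{n}0.png"); C[n]=cloud(n,np.load(f"pics/{n}0.npy"))
    hsv=cv2.cvtColor(I[n],cv2.COLOR_BGR2HSV)
    x,y,z=np.moveaxis(C[n],-1,0)
    sat=hsv[...,1]
    # adaptor: region
    u0,v0=((249,375) if n=="side" else (180,277))
    m=np.zeros((480,640),bool); m[v0-35:v0+35,u0-20:u0+20]=1
    g=m&(z>0.012)&(z<.2)&(sat<70)
    p=C[n][g]; print(n,"adaptor",g.sum(),p.min(0),p.max(0))
    for lo,hi in((.01,.06),(.085,.112),(.112,.13)):
        q=p[(p[:,2]>lo)&(p[:,2]<hi)]
        if len(q)>5:
            # circle fit
            A=np.c_[2*q[:,:2],np.ones(len(q))]; s=np.linalg.lstsq(A,(q[:,:2]**2).sum(1),rcond=None)[0]
            print(lo,hi,len(q),s[:2],np.sqrt(s[2]+s[0]**2+s[1]**2),q[:,:2].mean(0))
    # box top
    t=(abs(z-.110)<.006)&(x>.4)&(x<.8)&(abs(y)<.25)&(hsv[...,0]<40)&(sat>60)
    k,lab,st,ce=cv2.connectedComponentsWithStats(t.astype(np.uint8)); j=1+st[1:,4].argmax()
    pts=C[n][lab==j]; rect=cv2.minAreaRect(pts[:,:2].astype(np.float32)); print("box top",len(pts),np.median(pts[:,2]),rect,cv2.boxPoints(rect).tolist())
    # wing
    w=(z>.135)&(z<.165)&(x>.4)&(x<.8)&(abs(y)<.2)
    pts=C[n][w]; rect=cv2.minAreaRect(pts[:,:2].astype(np.float32)); print("wing",len(pts),np.percentile(pts[:,2],[5,50,95]),pts.mean(0),rect)
E
```

```text
side adaptor 931 [0.40598892 0.31634335 0.01232585] [0.45854624 0.36995609 0.12210012]
0.01 0.06 263 [0.43341487 0.34243276] 0.025577160382029125 [0.42077022 0.35389934]
0.085 0.112 212 [0.43310166 0.34274511] 0.016783125935356535 [0.43252173 0.34297091]
0.112 0.13 138 [0.43411725 0.34196107] 0.01665139318090519 [0.43386887 0.34303804]
box top 2737 0.10813794248940756 ((0.6358078122138977, 0.03186580538749695), (0.11211027204990387, 0.24428534507751465), 8.749517440795898) [[0.5618252754211426, 0.14406025409698486], [0.5989847183227539, -0.09738229960203171], [0.7097903490066528, -0.08032864332199097], [0.6726309061050415, 0.1611139178276062]]
wing 166 [0.13720046 0.1495874  0.15396184] [ 0.64070641 -0.02404571  0.14785835] ((0.644300639629364, -0.026686064898967743), (0.015710199251770973, 0.06692606210708618), 66.46808624267578)
top adaptor 253 [0.41099405 0.28693679 0.01259218] [0.52708591 0.35671959 0.12650688]
0.01 0.06 41 [0.46572746 0.28507813] 0.0488968086124673 [0.50266324 0.30255937]
0.085 0.112 21 [0.4508443 0.2796434] 0.07207261041944647 [0.50690939 0.31052267]
0.112 0.13 71 [0.43698205 0.33746903] 0.01671576184454177 [0.43681917 0.33713004]
box top 2790 0.10901571230514173 ((0.6357844471931458, 0.028438962996006012), (0.1155698299407959, 0.2400093525648117), 8.230413436889648) [[0.5614154934883118, 0.13893547654151917], [0.5957738757133484, -0.09860186278820038], [0.7101534008979797, -0.08205755054950714], [0.6757950186729431, 0.1554797887802124]]
wing 142 [0.14095612 0.15157814 0.15769965] [ 0.64498021 -0.03050274  0.15079029] ((0.6469548940658569, -0.030736006796360016), (0.030760573223233223, 0.058464109897613525), 88.79507446289062)
```

Run:
```python
import cv2
a=cv2.imread("pics/top0.png"); b=cv2.imread("pics/side0.png")
cv2.imwrite("pics/topz.png",cv2.resize(a[155:295,235:365],None,fx=5,fy=4.2,interpolation=2)[:600])
cv2.imwrite("pics/topz2.png",cv2.resize(a[160:300,120:220],None,fx=4,fy=4))
```

```text
(no output)
```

View pics/topz.png

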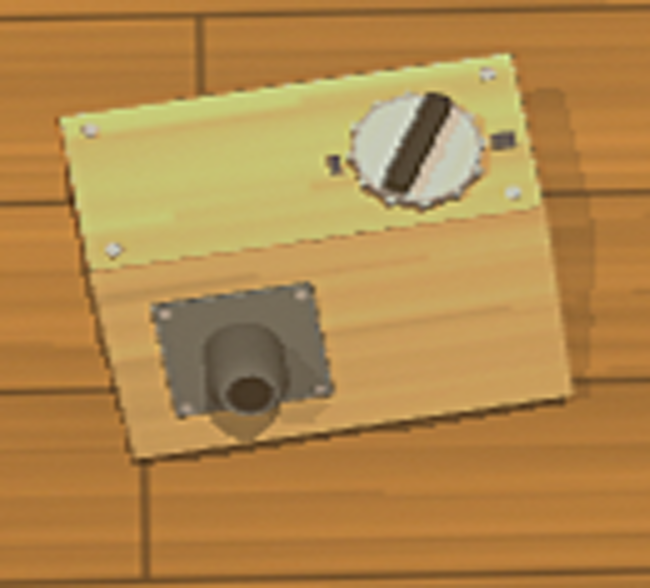

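View pics/topz2.png

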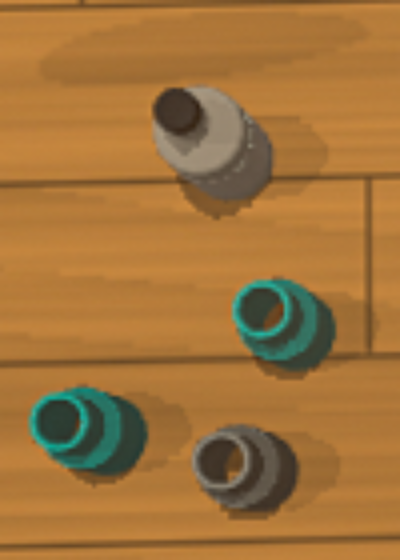

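The zoom shows box top corners at about (247,183), (337,168), (253,219) and (343,204). The wing is turned anticlockwise from the index marks. Next I'll zoom the side view to get its corners too.

Run:
```python
import cv2
b=cv2.imread("pics/side0.png")
cv2.imwrite("pics/sidez.png",cv2.resize(b[175:305,210:345],None,fx=4.5,fy=4.5,interpolation=2))
```

```text
(no output)
```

View pics/sidez.png

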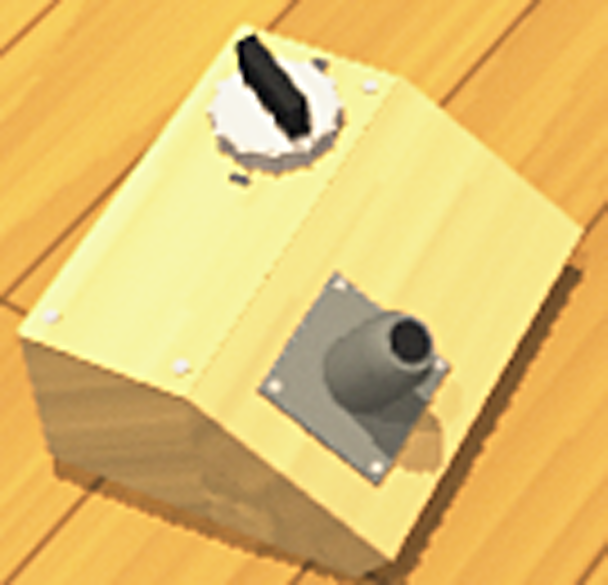

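```bash
cat > fit.py <<'E'
from h import *
S=lambda a,b:(210+a/4.5,175+b/4.5); T=lambda a,b:(235+a/5,155+b/4.2)
px={"side":[S(20,332),S(245,25),S(190,400),S(402,78),S(392,562),S(582,232)],
"top":[T(62,118),T(512,55),T(92,270),T(542,208),T(135,460),T(572,397)]}
L=np.array([[80,120,110],[80,-120,110],[-20,120,110],[-20,-120,110],[-130,120,33],[-130,-120,33]])/1000.
res={}
for n in px:
    W=np.array([ray(n,u,v,z) for (u,v),z in zip(px[n],L[:,2])])
    a=L[:,:2]-L[:,:2].mean(0); b=W[:,:2]-W[:,:2].mean(0)
    th=np.arctan2((a[:,0]*b[:,1]-a[:,1]*b[:,0]).sum(),(a*b).sum()); R=np.array([[np.cos(th),-np.sin(th)],[np.sin(th),np.cos(th)]])
    t=W[:,:2].mean(0)-R@L[:,:2].mean(0); res[n]=(th,t)
    print(n,"yaw",np.degrees(th),"origin",t,"res mm",np.round(1000*(W[:,:2]-L[:,:2]@R.T-t),1).tolist())
    inv=lambda p:(R.T@(p[:2]-t))
    nose=S(410,340) if n=="side" else T(250,393)
    for s in (-.085,-.075,-.065):   # root x guess: slope mid
        root=np.array([s,.05,.033+(s+.13)*np.tan(np.radians(35))])+.004*np.array([-np.sin(np.radians(35)),0,np.cos(np.radians(35))])
        ns=root+.056*np.array([-np.sin(np.radians(35)),0,np.cos(np.radians(35))])
        w=ray(n,*nose,ns[2]); print("  nose s",s,inv(w),"expect",ns)
    fl=[S(337,272),S(448,367),S(378,485),S(260,390)] if n=="side" else [T(155,305),T(312,285),T(332,395),T(185,417)]
    # flange corners: ray hits flange plane
    i=imaging.camera_info(n);c=i["T"][:3,3]
    nl=np.array([-np.sin(np.radians(35)),0,np.cos(np.radians(35))]); R3=np.eye(3);R3[:2,:2]=R
    nw=R3@nl; p0=R3@(np.array([-.02,0,.11])+.004*nl)+np.r_[t,0]
    acc=[]
    for u,v in fl:
        d=ray(n,u,v,0)-c; h=c+d*((p0-c)@nw)/(d@nw); acc.append(R3.T@(h-np.r_[t,0]))
    acc=np.array(acc);print("  flange",np.round(acc,4).tolist(),"centre",acc.mean(0))
    we=[S(247,40),S(300,128)] if n=="side" else [T(438,98),T(396,184)]
    e=[ray(n,*p,.153) for p in we]; d=e[1]-e[0]; print("  wing mid",(e[0]+e[1])[:2]/2,"len",np.linalg.norm(d),"angle from box y",(np.degrees(np.arctan2(d[1],d[0])-th)-90+90)%180-90, "expected cap", t+R@[.025,-.06])
E
python3 fit.py
```

```text
side yaw 8.406378132748078 origin [0.60771256 0.02981416] res mm [[-1.0, -2.0], [-1.9, 0.6], [-0.5, -0.6], [0.5, 0.9], [1.1, -0.1], [1.7, 1.3]]
  nose s -0.085 [-0.10453303  0.04290639] expect [-0.11941459  0.05        0.11365846]
  nose s -0.075 [-0.10714483  0.04759144] expect [-0.10941459  0.05        0.12066054]
  nose s -0.065 [-0.10975662  0.05227649] expect [-0.09941459  0.05        0.12766261]
  flange [[-0.0443, 0.0082, 0.0978], [-0.1081, 0.0101, 0.0532], [-0.1083, 0.0924, 0.0531], [-0.0441, 0.0922, 0.098]] centre [-0.07621247  0.0507443   0.0755227 ]
  wing mid [ 0.63615036 -0.0190869 ] len 0.07039199791536764 angle from box y 51.3794070276997 expected cap [ 0.64121555 -0.02588637]
top yaw 8.256342948455615 origin [0.61176762 0.02313381] res mm [[-1.3, -1.5], [-1.2, 0.6], [2.0, -1.5], [0.9, 2.2], [-0.5, -0.5], [0.1, 0.7]]
  nose s -0.085 [-0.10736635  0.04997739] expect [-0.11941459  0.05        0.11365846]
  nose s -0.075 [-0.10815405  0.04983423] expect [-0.10941459  0.05        0.12066054]
  nose s -0.065 [-0.10894176  0.04969108] expect [-0.09941459  0.05        0.12766261]
  flange [[-0.0434, 0.0901, 0.0985], [-0.0445, 0.0075, 0.0977], [-0.109, 0.0083, 0.0525], [-0.1098, 0.0878, 0.052]] centre [-0.07666851  0.0484547   0.07520338]
  wing mid [ 0.6448201  -0.03161316] len 0.056896363270435825 angle from box y 58.361050256772046 expected cap [ 0.64512464 -0.03265426]
```

```bash
cat >> h.py <<'E'
from scipy.spatial.transform import Rotation as Ro
def rel(p,rpy=None,Rm=None,off=0.0):
    """p = TCP target (or grasp pt if off)"""
    s=status.get_state(); R0=Ro.from_euler("xyz",s["eef_rot"],degrees=True)
    Rt=Ro.from_euler("xyz",rpy,degrees=True) if Rm is None else Ro.from_matrix(Rm)
    t=R0.inv().apply(np.array(p)-s["tcp_pos"])/.2; w=np.degrees((R0.inv()*Rt).as_rotvec())/90
    print("t",np.round(s["time_s"],2),"row",np.round(np.r_[t,w],3).tolist(),"F",np.round(s["contact_force"],1)); return np.r_[t,w]
E
python3 - <<'E'
from h import *
rel([.643,-.029,.28],[180,0,-25])
E
```

```text
t 0.1 row [-2.812, 1.809, -0.269, 0.001, 0.001, -1.428] F [-0.2 -1.3  0.2]
```

apply_moves(
  moves=[
    [-0.31,0.2,-0.2,0,0,-0.1],
    [-0.62,0.4,-0.27,0,0,-0.2],
    [-0.93,0.6,-0.27,0,0,-0.3],
    [-1,0.65,-0.27,0,0,-0.4],
    [-1,0.65,-0.27,0,0,-0.5],
  ],
  hand=-1,
)

```text
time_s: 0.72
tcp_pos: [0.4241, -0.3948, 0.2804]
eef_rot: [180.0, 0.1, -107.9]
contact_force: [-1.3, -0.5, -0.7]
gripper_width: 0.0873
```

Run:
```python
from h import *
rel([.643,-.029,.28],[180,0,-25])
print(status.get_state()["joints"])
```

```text
t 0.72 row [-2.077, -0.479, 0.005, -0.001, 0.001, -0.921] F [-1.3 -0.5 -0.7]
[-23.67661201   9.85416464  -6.79636083  -0.08071098 -73.36503192
   5.78615356]
```

apply_moves(
  moves=[
    [-0.3,-0.07,0,0,0,-0.1],
    [-0.6,-0.14,0,0,0,-0.2],
    [-0.9,-0.21,0,0,0,-0.3],
    [-1,-0.23,0,0,0,-0.42],
    [-1,-0.23,0,0,0,-0.53],
  ],
)

```text
time_s: 1.35
tcp_pos: [0.5301, -0.2167, 0.2801]
eef_rot: [-180.0, 0.1, -59.7]
contact_force: [-0.2, 0.5, -0.2]
gripper_width: 0.088
```

Run:
```python
from h import *
rel([.643,-.029,.28],[180,0,-25])
```

```text
t 1.35 row [-0.526, -0.961, 0.002, -0.001, 0.001, -0.386] F [-0.2  0.5 -0.2]
```

apply_moves(
  moves=[
    [-0.16,-0.28,0.05,0,0,-0.1],
    [-0.31,-0.56,0.1,0,0,-0.2],
    [-0.47,-0.84,0.2,0,0,-0.3],
    [-0.526,-0.961,0.4,0,0,-0.386],
    [-0.526,-0.961,0.4,0,0,-0.386],
  ],
)

```text
time_s: 1.98
tcp_pos: [0.6416, -0.0265, 0.1953]
eef_rot: [179.9, 0.5, -24.8]
contact_force: [-0.1, -0.6, 0.6]
gripper_width: 0.0874
```

Run:
```python
from h import *
print(status.get_state())
for n in("side","top"):
    p,d=imaging.capture(n); cv2.imwrite(f"pics/{n}1.png",p); np.save(f"pics/{n}1.npy",d)
    u,v=(210,90) if n=="side" else (240,110)
    cv2.imwrite(f"pics/{n}1z.png",cv2.resize(p[v:v+150,u:u+150],None,fx=4,fy=4,interpolation=2))
```

```text
{'time_s': 1.975, 'joints': array([ 14.90049957,  18.94676821,  -5.77299873,  -0.19613181,
       -65.72702034,  50.42129075]), 'qd': array([-2.22604518, -3.0430832 ,  1.97977958,  1.53489806, -2.35749309,
       -2.37446687]), 'joint_torque': array([  1.35166716, -54.26405311,  28.70406032,   6.59939289,
         0.75929705,   0.6091048 ]), 'tcp_pos': array([ 0.64162466, -0.02652291,  0.19531316]), 'eef_rot': array([179.852569  ,   0.45797094, -24.76012281]), 'contact_force': array([-0.13204804, -0.55864548,  0.60939903]), 'moment': array([-0.18190809,  0.19528246,  0.01684373]), 'gripper_width': 0.08740495105443767}
```

View pics/side1z.png

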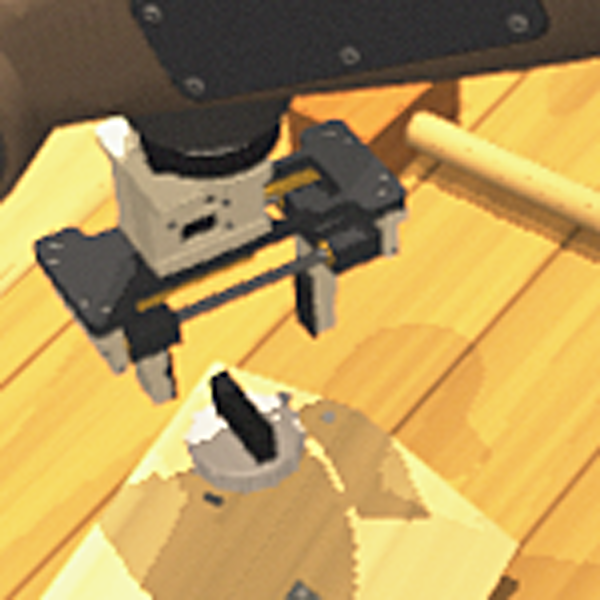

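View pics/top1z.png

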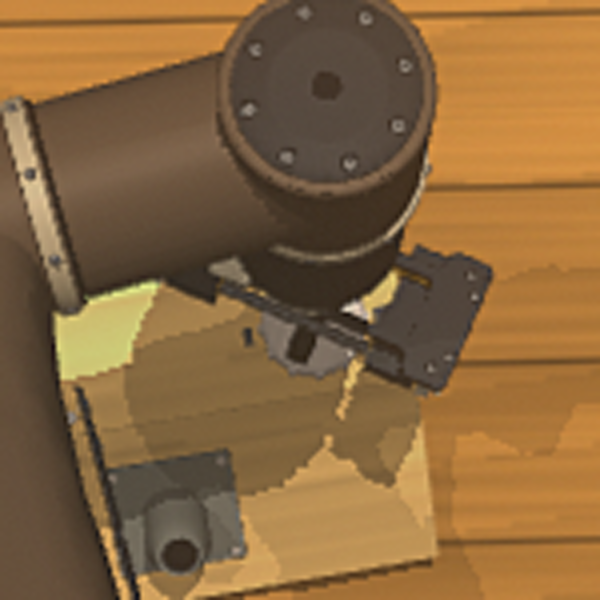

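Side view: the fingertips are at zoom (160,402) and (315,335), so their midpoint is near pixel (269.5,182). Comparing that with the measured TCP gives the side camera's bias.

Run:
```python
from h import *
for q in((160,402),(315,335),(238,368)): print(ray("side",210+q[0]/4,90+q[1]/4,.1953))
s=status.get_state();R=Ro.from_euler("xyz",s["eef_rot"],degrees=True)
for e in(-1,1): 
    for w in (.044,.051): print(s["tcp_pos"]+R.apply([0,e*w,0]))
C=cloud("side",np.load("pics/side1.npy")); x,y,z=np.moveaxis(C,-1,0)
m=np.zeros((480,640),bool); m[160:192,240:300]=1
for nm,sl in(("L",np.s_[180:192,244:256]),("R",np.s_[155:176,283:296])):
    P=C[sl].reshape(-1,3); P=P[(P[:,2]>.19)&(P[:,2]<.25)]; print(nm,len(P),P.min(0),P.max(0),P.mean(0))
    q=P-s["tcp_pos"]; q=R.inv().apply(q); print(" tool",np.percentile(q,[3,50,97],axis=0).round(4).tolist())
```

```text
[0.65495522 0.0288018  0.1953    ]
[ 0.61191257 -0.06238829  0.1953    ]
[ 0.63368195 -0.01673539  0.1953    ]
[0.66130475 0.01119062 0.19955764]
[0.66426026 0.01753609 0.19955622]
[ 0.62414976 -0.06858097  0.19957544]
[ 0.62119425 -0.07492643  0.19957685]
L 97 [0.64648875 0.0177146  0.19443129] [0.67723562 0.0375919  0.23419215] [0.65545312 0.02815181 0.2134008 ]
 tool [[-0.0182, -0.0647, -0.0321], [-0.0143, -0.0578, -0.0131], [0.0043, -0.047, 0.0028]]
R 159 [ 0.60367671 -0.07830073  0.19179033] [ 0.63060213 -0.05805502  0.2494505 ] [ 0.61310877 -0.06638283  0.22053139]
 tool [[-0.0173, 0.0399, -0.0458], [-0.0133, 0.0458, -0.0209], [0.004, 0.0568, 0.0044]]
```

The gripper shows the side camera is biased by about (-4, +6) mm. That equals the difference between the two views, so I'll trust the top view: cap at (0.645, -0.033).

Run:
```python
from h import *
rel([.645,-.0325,.132],[180,0,-24.5])
```

```text
t 2.08 row [0.019, 0.012, 0.338, 0.0, 0.002, -0.005] F [-0.1  0.  -0.1]
```

apply_moves(
  moves=[
    [0.019,0.012,0.1,0,0,0],
    [0.019,0.012,0.22,0,0,0],
    [0.019,0.012,0.3,0,0,0],
    [0.019,0.012,0.338,0,0.002,-0.005],
    [0.019,0.012,0.338,0,0.002,-0.005],
  ],
)

```text
time_s: 2.7
tcp_pos: [0.645, -0.0327, 0.1322]
eef_rot: [180.0, -0.0, -24.5]
contact_force: [0.3, -0.1, 0.2]
gripper_width: 0.0874
```

apply_moves(
  moves=[
    [0,0,0,0,0,0],
    [0,0,0,0,0,0],
    [0,0,0,0,0,0],
    [0,0,0,0,0,0],
    [0,0,0,0,0,0],
    [0,0,0,0,0,0],
  ],
  hand=1,
  grip_force=25,
)

```text
time_s: 3.45
tcp_pos: [0.645, -0.0327, 0.1322]
eef_rot: [180.0, -0.0, -24.5]
contact_force: [-0.1, -0.2, -0.2]
gripper_width: 0.0329
```

Run:
```python
from h import *
s=status.get_state();print(s["tcp_pos"],s["eef_rot"],s["gripper_width"],s["contact_force"],s["moment"])
p,d=imaging.capture("side"); cv2.imwrite("pics/side2z.png",cv2.resize(p[110:240,200:350],None,fx=4,fy=4,interpolation=2))
```

```text
[ 0.64500916 -0.03266652  0.13220194] [ 1.79983727e+02 -4.35777281e-02 -2.45324673e+01] 0.03289615546127178 [-0.06776013 -0.16612614 -0.16580588] [-0.06971957  0.07636151 -0.02468825]
```

View pics/side2z.png

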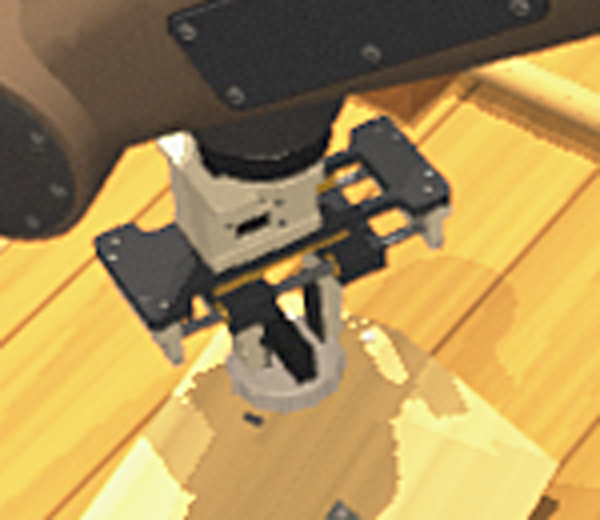

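The wing at zoom (290,350) is centred between the fingers, which are still closing (33 mm). Continue.

apply_moves(
  moves=[
    [0,0,0,0,0,0],
    [0,0,0,0,0,0],
    [0,0,0,0,0,0],
    [0,0,0,0,0,0],
  ],
)

```text
time_s: 4.0
tcp_pos: [0.6462, -0.0302, 0.1322]
eef_rot: [-179.8, -0.1, -24.5]
contact_force: [1.0, 8.9, -1.4]
gripper_width: 0.0138
```

Run:
```python
from h import *
s=status.get_state();print(s["tcp_pos"],s["eef_rot"],s["gripper_width"],s["contact_force"],s["moment"])
rel([.645,-.0325,.132],[180,0,-82.5])
```

```text
[ 0.64621926 -0.03021642  0.13222763] [-1.79803921e+02 -1.11582981e-01 -2.44874709e+01] 0.01378500496451921 [ 0.98210572  8.90779389 -1.43117463] [ 3.45793885 -0.57170503  0.05760386]
t 4.0 row [-0.001, 0.013, 0.001, -0.003, -0.0, 0.645] F [ 1.   8.9 -1.4]
```

apply_moves(
  moves=[
    [0,0,0,0,0,0.08],
    [0,0,0,0,0,0.17],
    [0,0,0,0,0,0.26],
    [0,0,0,0,0,0.35],
    [0,0,0,0,0,0.43],
    [0,0,0,0,0,0.5],
    [0,0,0,0,0,0.55],
    [0,0,0,0,0,0.58],
    [0,0,0,0,0,0.58],
  ],
)

```text
time_s: 5.12
tcp_pos: [0.6462, -0.03, 0.1322]
eef_rot: [-179.8, 0.1, -76.7]
contact_force: [-0.1, 1.5, 0.4]
gripper_width: 0.0137
```

Run:
```python
from h import *
s=status.get_state();print(s["tcp_pos"],s["eef_rot"],s["gripper_width"],s["contact_force"],s["moment"])
```

```text
[ 0.6462483  -0.02999839  0.13222579] [-1.79786358e+02  9.61872373e-02 -7.66608586e+01] 0.013741981410588845 [-0.12714755  1.53336087  0.407389  ] [ 0.414796    0.20920818 -0.10036843]
```

apply_moves(
  moves=[
    [0,0,0,0,0,0.03],
    [0,0,0,0,0,0.05],
    [0,0,0,0,0,0.065],
    [0,0,0,0,0,0.08],
    [0,0,0,0,0,0.08],
  ],
)

```text
time_s: 5.75
tcp_pos: [0.6462, -0.0299, 0.1322]
eef_rot: [-179.8, 0.1, -83.8]
contact_force: [0.5, 0.9, -0.2]
gripper_width: 0.0139
```

Run:
```python
from h import *
s=status.get_state();print(s["tcp_pos"],s["eef_rot"],s["gripper_width"],s["contact_force"],s["moment"])
```

```text
[ 0.64622982 -0.02994463  0.13216835] [-1.79804984e+02  1.18292172e-01 -8.38346217e+01] 0.01390899062251622 [ 0.5249941   0.90410085 -0.21425663] [0.2962746  0.14300298 0.6218507 ]
```

apply_moves(
  moves=[
    [0,0,0,0,0,0.03],
    [0,0,0,0,0,0.05],
    [0,0,0,0,0,0.05],
  ],
)

```text
time_s: 6.12
tcp_pos: [0.6463, -0.0299, 0.1322]
eef_rot: [-179.8, 0.1, -88.3]
contact_force: [0.6, 0.2, -0.4]
gripper_width: 0.0149
```

Run:
```python
from h import *
s=status.get_state();print(s["tcp_pos"],s["eef_rot"],s["gripper_width"],s["contact_force"],s["moment"])
```

```text
[ 0.64631233 -0.02994423  0.1322472 ] [-1.79804642e+02  1.27705292e-01 -8.82986968e+01] 0.014900680366116885 [ 0.63684482  0.23085855 -0.43193459] [0.12676325 0.16597822 0.76434138]
```

At the stop: moment 0.76 N m, and the jaws are being pried open. Release and rise.

apply_moves(
  moves=[
    [0,0,0,0,0,-0.05],
    [0,0,0,0,0,-0.05],
    [0,0,0,0,0,-0.05],
    [0,0,-0.1,0,0,-0.05],
    [0,0,-0.35,0,0,-0.05],
    [0,0,-0.6,0,0,-0.05],
    [0,0,-0.65,0,0,-0.05],
  ],
  hand=-1,
)

```text
time_s: 7.0
tcp_pos: [0.6475, -0.0303, 0.2668]
eef_rot: [-179.4, 0.1, -83.9]
contact_force: [-0.2, -0.3, 0.5]
gripper_width: 0.0795
```

Run:
```python
from h import *
C=cloud("top",np.load("pics/top0.npy")); I=cv2.imread("pics/top0.png"); x,y,z=np.moveaxis(C,-1,0)
# neck rim ring of the adaptor and decoys: ellipse centre pixels cast at z=.12
rel([.437,.338,.24],[180,0,-150]);print(status.get_state()["joints"])
for nm,q in(("big rim",(120+222/4,160+462/4)),("dec1",(120+263/4,160+307/4)),("dec2",(120+60/4,160+424/4))): print(nm,ray("top",*q,.12))
```

```text
t 7.0 row [-1.943, 0.851, 0.129, -0.005, 0.005, 0.735] F [-0.2 -0.3  0.5]
[ 1.45163677e+01  1.64722177e+01  7.85406590e-02 -2.53756150e-02
 -7.30044652e+01 -8.36845809e+00]
big rim [0.43543935 0.33591459 0.12      ]
dec1 [0.53397763 0.30997484 0.12      ]
dec2 [0.46203739 0.43864837 0.12      ]
```

```bash
cat >> h.py <<'E'
BO=np.array([.613,.0255,0]); BY=8.3
Rb=Ro.from_euler("z",BY,degrees=True)
nl=np.array([-np.sin(np.radians(35)),0,np.cos(np.radians(35))])
root=BO+Rb.apply(np.array([-.0773,.05,.0748])); nw=Rb.apply(nl)
E
python3 - <<'E'
from h import *
print(root,nw,root+nw*.156,root+nw*.0812)
rel(root+nw*.156,[180,-35,BY])
E
```

```text
[0.52929185 0.06381756 0.0748    ] [-0.56756868 -0.08279932  0.81915204] [0.44075113 0.05090086 0.20258772] [0.48320527 0.05709425 0.14131515]
t 7.0 row [-0.514, 0.988, 0.312, 0.306, 0.296, -0.99] F [-0.2 -0.3  0.5]
```

apply_moves(
  moves=[
    [-0.1,0.2,0,0.03,0.03,-0.1],
    [-0.2,0.4,0.05,0.06,0.06,-0.2],
    [-0.3,0.6,0.1,0.09,0.09,-0.3],
    [-0.4,0.8,0.2,0.12,0.12,-0.4],
    [-0.5,0.95,0.25,0.15,0.15,-0.5],
    [-0.514,0.988,0.3,0.18,0.18,-0.6],
    [-0.514,0.988,0.31,0.21,0.21,-0.7],
    [-0.514,0.988,0.312,0.24,0.24,-0.8],
    [-0.514,0.988,0.312,0.27,0.27,-0.9],
    [-0.514,0.988,0.312,0.306,0.296,-0.99],
    [-0.514,0.988,0.312,0.306,0.296,-0.99],
  ],
)

```text
time_s: 8.38
tcp_pos: [0.462, 0.0402, 0.2398]
eef_rot: [-178.4, -31.8, 8.1]
contact_force: [0.2, 0.7, 0.3]
gripper_width: 0.0876
```

Run:
```python
from h import *
print(status.get_state()["joints"])
rel(root+nw*.156,[180,-35,BY])
rel(root+nw*.0812,[180,-35,BY])
p,d=imaging.capture("side"); cv2.imwrite("pics/side3.png",p)
p,d=imaging.capture("top"); cv2.imwrite("pics/top3.png",p)
```

```text
[ 38.46091472 -21.62184747 -58.26439853  31.11430582 -27.96902276
  35.69872608]
t 8.38 row [-0.181, -0.065, 0.109, -0.017, 0.035, -0.002] F [0.2 0.7 0.3]
t 8.38 row [-0.16, -0.055, 0.482, -0.017, 0.035, -0.002] F [0.2 0.7 0.3]
```

View pics/side3.png

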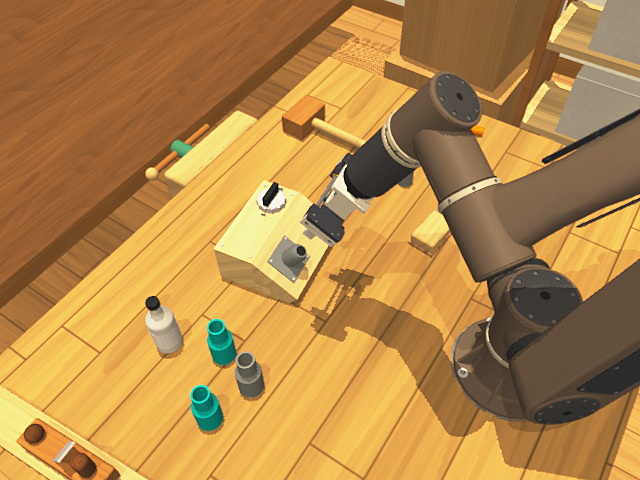

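View pics/top3.png

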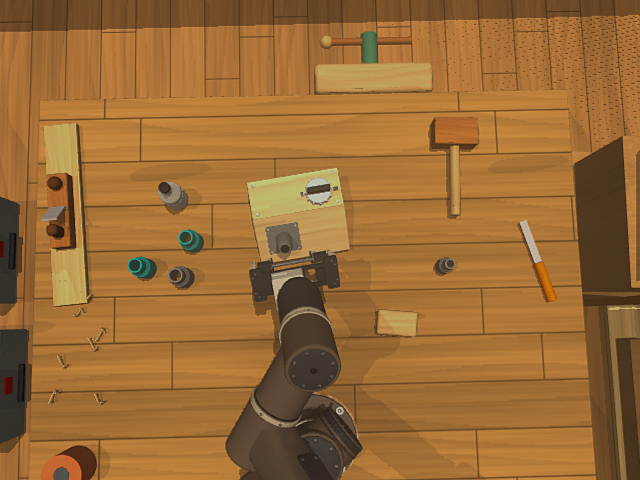

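With the full 35° tilt, joint 3 hits its limit at the stand-off. The side view shows the arm folded back, and in the top view the wing at (318,190) lines up with the index marks, so the cap is shut. I'll instead grasp the adaptor with the tool leaning 35°, so that the tool is vertical during insertion.

```bash
cat >> h.py <<'E'
AD=np.array([.437,.339,0]); Rp=[180,35,-110]
tz=Ro.from_euler("xyz",Rp,degrees=True).apply([0,0,1])
TG=AD+np.array([0,0,.102])+tz*.0188
E
python3 - <<'E'
from h import *
print(tz,TG,TG-tz*.11)
rel(TG-tz*.11,Rp)
rel([.44,.16,.27],[180,0,-50])
E
```

```text
[ 0.19617469  0.53898554 -0.81915204] [0.44068808 0.34913293 0.08659994] [0.41910887 0.28984452 0.17670667]
t 8.48 row [-0.199, -1.255, 0.281, 0.029, -0.431, 1.367] F [-1.  -0.5 -0.2]
t 8.48 row [0.058, -0.609, -0.127, -0.194, -0.313, 0.632] F [-1.  -0.5 -0.2]
```

apply_moves(
  moves=[
    [0.01,-0.11,-0.05,-0.03,-0.05,0.1],
    [0.02,-0.22,-0.1,-0.06,-0.1,0.2],
    [0.03,-0.33,-0.127,-0.09,-0.15,0.3],
    [0.04,-0.44,-0.127,-0.12,-0.2,0.4],
    [0.05,-0.55,-0.127,-0.16,-0.26,0.52],
    [0.058,-0.609,-0.127,-0.194,-0.313,0.632],
    [0.058,-0.609,-0.127,-0.194,-0.313,0.632],
  ],
)

```text
time_s: 9.35
tcp_pos: [0.4407, 0.1611, 0.2691]
eef_rot: [179.8, -0.0, -50.2]
contact_force: [0.2, -1.0, -0.4]
gripper_width: 0.0876
```

Run:
```python
from h import *
print(status.get_state()["joints"])
rel(TG-tz*.11,Rp)
```

```text
[ 4.42013852e+01 -7.66587533e-01 -2.00576529e+01 -5.95814980e-03
 -7.08960491e+01 -4.40991553e+00]
t 9.35 row [-0.564, -0.33, 0.461, 0.204, -0.354, 0.642] F [ 0.2 -1.  -0.4]
```

apply_moves(
  moves=[
    [-0.09,-0.05,0,0.03,-0.06,0.1],
    [-0.18,-0.1,0.05,0.06,-0.12,0.2],
    [-0.27,-0.15,0.1,0.09,-0.18,0.3],
    [-0.36,-0.2,0.2,0.12,-0.23,0.4],
    [-0.45,-0.26,0.3,0.16,-0.28,0.5],
    [-0.54,-0.32,0.42,0.19,-0.33,0.59],
    [-0.564,-0.33,0.461,0.204,-0.354,0.642],
    [-0.564,-0.33,0.461,0.204,-0.354,0.642],
  ],
)

```text
time_s: 10.35
tcp_pos: [0.4172, 0.2887, 0.1754]
eef_rot: [179.9, 34.8, -109.9]
contact_force: [0.9, -0.2, 1.2]
gripper_width: 0.0878
```

Run:
```python
from h import *
print(status.get_state()["joints"])
rel(TG-tz*.11,Rp)
rel(TG,Rp)
for n in("side","top"):
    p,d=imaging.capture(n); u,v=(150,270) if n=="side" else (100,190)
    cv2.imwrite(f"pics/{n}4.png",cv2.resize(p[v:v+150,u:u+200],None,fx=4,fy=4,interpolation=2))
```

```text
[ 41.76291605  -3.95490907 -33.56959035 -30.34988644 -32.6253766
 -39.90695417]
t 10.35 row [-0.011, -0.007, -0.001, 0.002, -0.002, 0.0] F [ 0.9 -0.2  1.2]
t 10.35 row [-0.012, -0.008, 0.549, 0.002, -0.002, 0.0] F [ 0.9 -0.2  1.2]
```

View pics/side4.png

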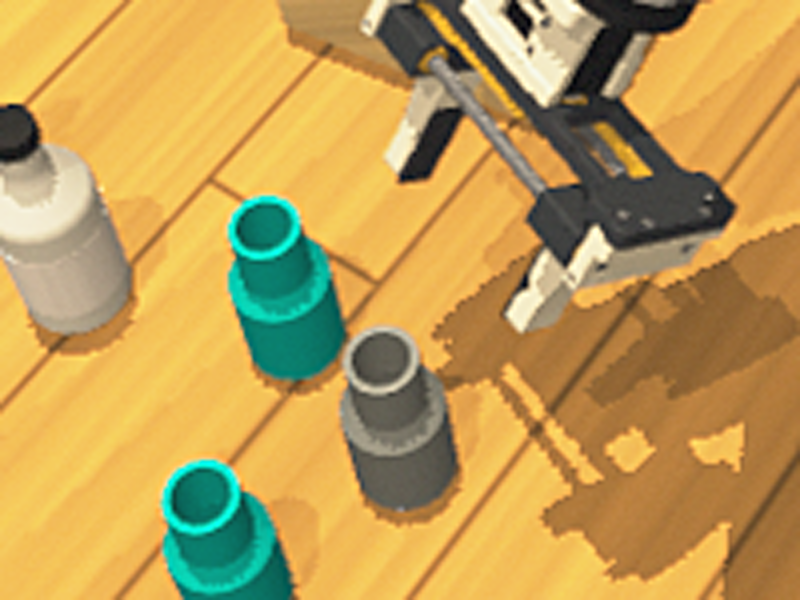

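View pics/top4.png

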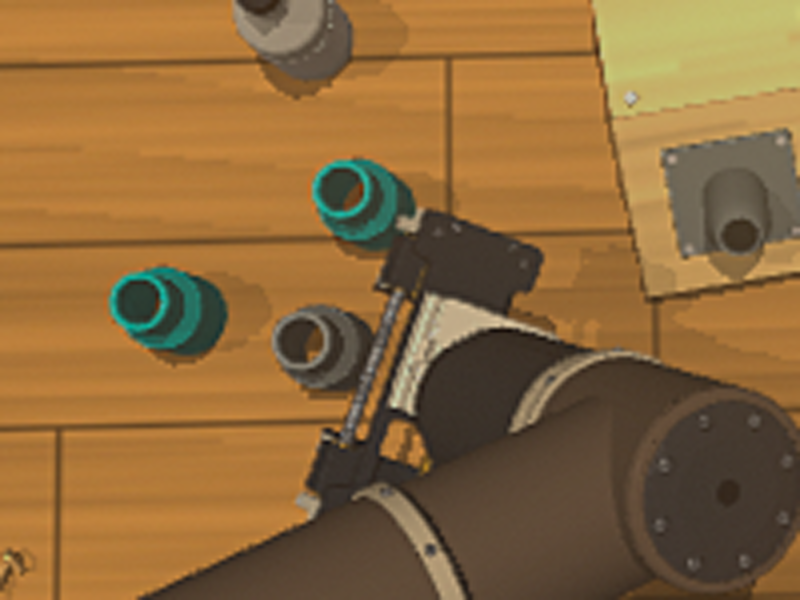

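Decoy at zoom (350,200) is close to the far jaw, so I'll narrow the opening to about 66 mm and approach along the tool axis.

apply_moves(
  moves=[
    [-0.012,-0.008,0.05,0.002,-0.002,0],
    [-0.012,-0.008,0.15,0.002,-0.002,0],
    [-0.012,-0.008,0.27,0.002,-0.002,0],
    [-0.012,-0.008,0.38,0.002,-0.002,0],
    [-0.012,-0.008,0.47,0.002,-0.002,0],
    [-0.012,-0.008,0.53,0.002,-0.002,0],
    [-0.012,-0.008,0.549,0.002,-0.002,0],
    [-0.012,-0.008,0.549,0.002,-0.002,0],
  ],
  hand=-0.5,
)

```text
time_s: 11.45
tcp_pos: [0.4427, 0.3501, 0.0885]
eef_rot: [-179.7, 35.1, -109.8]
contact_force: [0.0, -0.2, 0.0]
gripper_width: 0.0655
```

Run:
```python
from h import *
rel(TG,Rp)
for n in("side","top"):
    p,d=imaging.capture(n); u,v=(150,270) if n=="side" else (100,190)
    cv2.imwrite(f"pics/{n}5.png",cv2.resize(p[v:v+150,u:u+200],None,fx=4,fy=4,interpolation=2))
```

```text
t 11.45 row [0.012, 0.008, 0.003, -0.001, 0.001, 0.002] F [ 0.  -0.2  0. ]
```

View pics/side5.png

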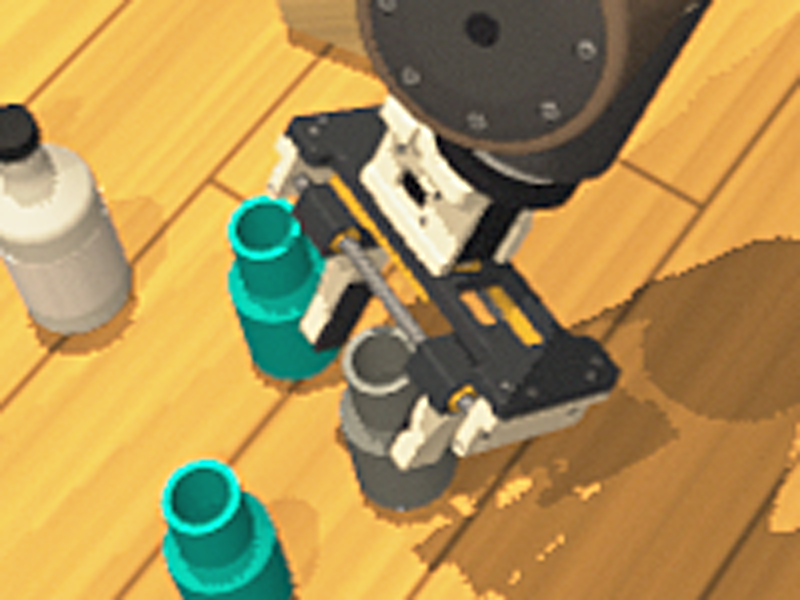

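View pics/top5.png

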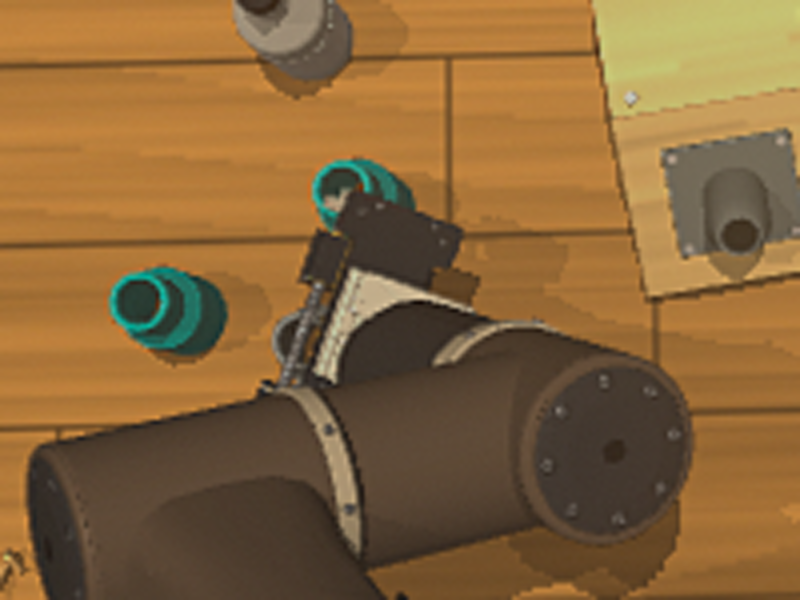

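The jaws straddle the grey neck at zoom (385,390). Correct the residual and close.

apply_moves(
  moves=[
    [0.012,0.008,0.003,0,0,0],
    [0.012,0.008,0.003,0,0,0],
    [0.012,0.008,0.003,0,0,0],
    [0.012,0.008,0.003,0,0,0],
    [0.012,0.008,0.003,0,0,0],
    [0.012,0.008,0.003,0,0,0],
  ],
  hand=1,
  grip_force=40,
)

```text
time_s: 12.3
tcp_pos: [0.4407, 0.3491, 0.0873]
eef_rot: [-179.7, 35.2, -109.7]
contact_force: [-0.7, -0.9, 2.3]
gripper_width: 0.0372
```

Run:
```python
from h import *
rel(TG,Rp); s=status.get_state(); print(s["tcp_pos"],s["gripper_width"],s["moment"])
rel(TG+np.array([0,0,.12]),Rp)
```

```text
t 12.3 row [0.002, 0.0, 0.003, -0.002, 0.002, 0.002] F [-0.7 -0.9  2.3]
[0.44072231 0.34913093 0.08733937] 0.037196153183150164 [-1.52957974  0.80201588  0.10750981]
t 12.3 row [-0.343, -0.002, -0.487, -0.002, 0.002, 0.002] F [-0.7 -0.9  2.3]
```

Gripped at 37 mm. Lift straight up.

apply_moves(
  moves=[
    [0,0,0,0,0,0],
    [-0.06,0,-0.085,0,0,0],
    [-0.17,0,-0.24,0,0,0],
    [-0.3,0,-0.42,0,0,0],
    [-0.42,0,-0.6,0,0,0],
    [-0.42,0,-0.6,0,0,0],
  ],
)

```text
time_s: 13.05
tcp_pos: [0.4409, 0.3499, 0.2379]
eef_rot: [-179.5, 35.5, -109.6]
contact_force: [-0.1, -0.2, -1.2]
gripper_width: 0.0374
```

Run:
```python
from h import *
s=status.get_state(); print(s["joints"],s["gripper_width"])
p,d=imaging.capture("side"); cv2.imwrite("pics/side6.png",cv2.resize(p[200:400,130:380],None,fx=3,fy=3,interpolation=2)); np.save("pics/side6.npy",d); cv2.imwrite("pics/side6r.png",p)
# vertical-tool standoff
Rv=[180,0,BY]
for k in(.165,): 
    g=root+nw*(.102+k-.102+.0)  # grasp point at k along axis
    print(g-[0,0,.0188]); rel(g-[0,0,.0188],Rv)
rel([.43,.2,.26],[180,17,-50])
```

```text
[ 48.68958885  -4.39995914 -28.39761458 -21.56973497 -34.22824771
 -53.93558578] 0.037406494015284314
[0.43564301 0.05015567 0.19116009]
t 13.1 row [1.282, -0.487, -0.635, -0.404, 0.238, -1.263] F [-0.5  0.4 -1.5]
t 13.1 row [0.516, -0.208, -0.515, -0.297, 0.183, -0.598] F [-0.5  0.4 -1.5]
```

View pics/side6.png

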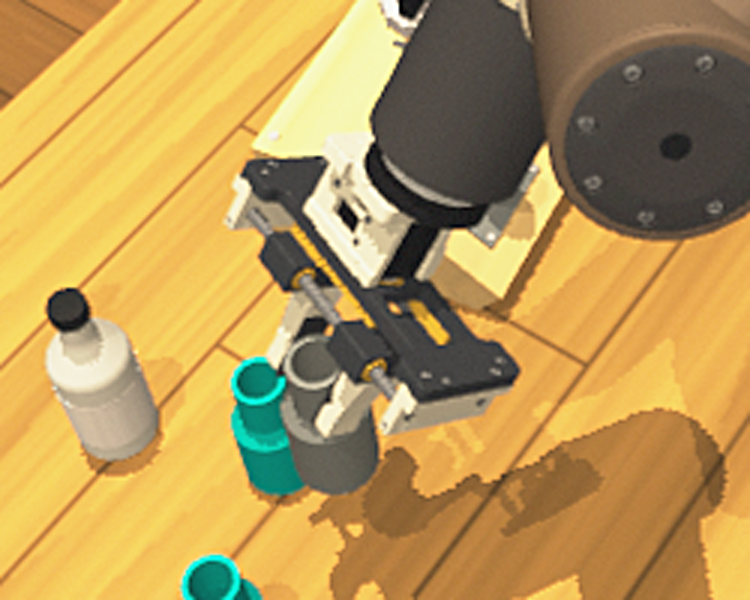

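Adaptor is held upright and clear of the decoys. Carry it towards the box while going over to the vertical tool pose.

apply_moves(
  moves=[
    [0.06,-0.02,-0.2,-0.05,0.03,-0.1],
    [0.14,-0.05,-0.4,-0.1,0.06,-0.2],
    [0.23,-0.1,-0.5,-0.15,0.09,-0.3],
    [0.32,-0.15,-0.55,-0.2,0.12,-0.4],
    [0.4,-0.18,-0.6,-0.25,0.15,-0.5],
    [0.42,-0.208,-0.66,-0.297,0.183,-0.598],
    [0.42,-0.208,-0.66,-0.297,0.183,-0.598],
  ],
)

```text
time_s: 13.98
tcp_pos: [0.4298, 0.1996, 0.2929]
eef_rot: [179.8, 17.1, -50.1]
contact_force: [-0.4, -0.7, -1.8]
gripper_width: 0.0372
```

Run:
```python
from h import *
s=status.get_state(); print(s["joints"],s["gripper_width"])
rel(root+nw*.165-[0,0,.0188]+nw*.03,[180,0,BY])
rel(root+nw*.165-[0,0,.0188]+[0,0,.08],[180,0,BY])
```

```text
[ 33.7911279    3.53402348  -7.59690674 -17.13675739 -81.3099515
   9.14091438] 0.03722491606093127
t 13.98 row [0.636, 0.53, 0.21, -0.095, 0.174, -0.643] F [-0.4 -0.7 -1.8]
t 13.98 row [0.597, 0.457, -0.068, -0.095, 0.174, -0.643] F [-0.4 -0.7 -1.8]
```

apply_moves(
  moves=[
    [0.1,0.08,0,-0.01,0.03,-0.1],
    [0.2,0.17,0,-0.03,0.06,-0.2],
    [0.3,0.25,0.03,-0.05,0.09,-0.3],
    [0.4,0.34,0.06,-0.06,0.12,-0.4],
    [0.5,0.43,0.1,-0.08,0.15,-0.5],
    [0.6,0.5,0.15,-0.09,0.17,-0.6],
    [0.636,0.53,0.21,-0.095,0.174,-0.643],
    [0.636,0.53,0.21,-0.095,0.174,-0.643],
  ],
)

```text
time_s: 14.98
tcp_pos: [0.4168, 0.047, 0.2141]
eef_rot: [-180.0, 0.1, 8.1]
contact_force: [-0.1, -0.6, 0.3]
gripper_width: 0.0374
```

Run:
```python
from h import *
s=status.get_state(); print(s["joints"],s["gripper_width"])
rel(root+nw*.165-[0,0,.0188]+nw*.03,[180,0,BY])
for n in("side","top"):
    p,d=imaging.capture(n); cv2.imwrite(f"pics/{n}7r.png",p); np.save(f"pics/{n}7.npy",d); u,v=(220,160) if n=="side" else (220,190)
    cv2.imwrite(f"pics/{n}7.png",cv2.resize(p[v:v+150,u:u+180],None,fx=4,fy=4,interpolation=2))
```

```text
[ 33.55775689  -3.90528432 -30.3644165   -0.09235876 -63.62870613
  64.5351063 ] 0.03741015935752562
t 14.98 row [0.009, -0.002, -0.008, -0.0, 0.001, -0.003] F [-0.1 -0.6  0.3]
```

View pics/side7.png

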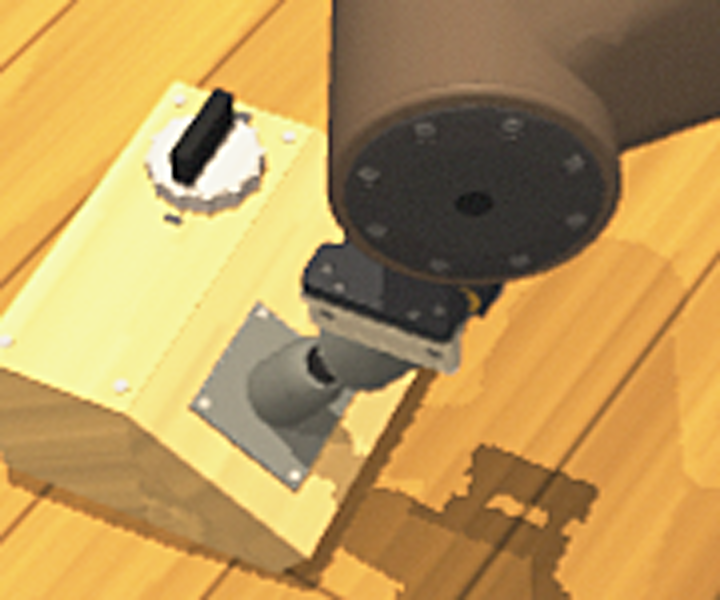

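View pics/top7.png

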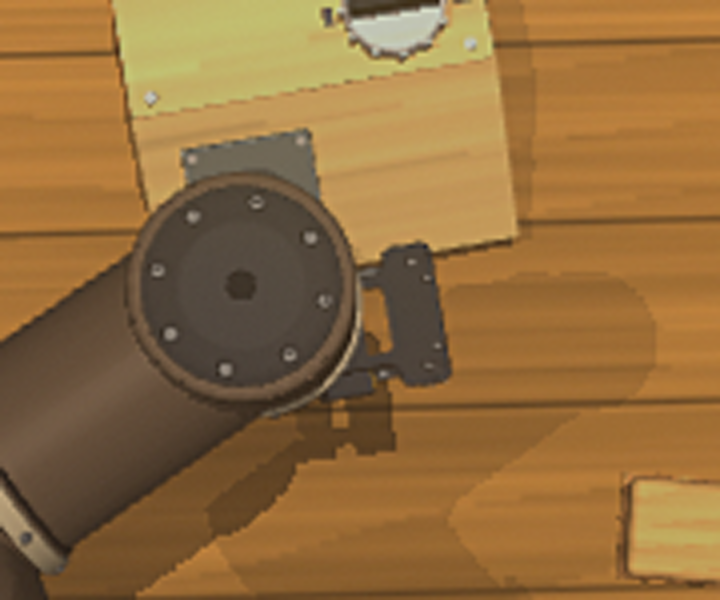

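Side zoom: the adaptor's mouth at (350,360) lines up in front of the spigot nose at (322,362), and the wing lies along its marks. I'll measure the axis offset from the side depth, where both share the same camera bias.

```bash
cat > off.py <<'E'
from h import *
from scipy.optimize import least_squares
def run(npy,png,n="side"):
    C=cloud(n,np.load(npy)); hsv=cv2.cvtColor(cv2.imread(png),cv2.COLOR_BGR2HSV)
    b=np.array([-.004,.0045,0]) # known side bias approx
    P=C-b-root; ex=Rb.apply([np.cos(np.radians(35)),0,np.sin(np.radians(35))]); ey=Rb.apply([0,1,0])
    X,Y,Z=P@ex,P@ey,P@nw
    g=(hsv[...,1]<75)&(np.hypot(X,Y)<.05)&(Z>-.01)&(Z<.2)
    for nm,lo,hi,rad in(("spigot",.008,.04,.021),("adaptor",.085,.16,.0275)):
        m=g&(Z>lo)&(Z<hi)&(np.hypot(X,Y)<.04); 
        if m.sum()<20: print(nm,m.sum());continue
        x,y,z=X[m],Y[m],Z[m]
        f=lambda p:np.hypot(x-p[0]-p[2]*(z-z.mean()),y-p[1]-p[3]*(z-z.mean()))-rad
        s=least_squares(f,[0,0,0,0],loss="soft_l1",f_scale=.001); s2=least_squares(lambda p:f([p[0],p[1],0,0]),[0,0],loss="soft_l1",f_scale=.001)
        print(nm,m.sum(),"z",z.min().round(4),z.max().round(4),"c,tilt",s.x.round(4),"c0",s2.x.round(4),"rms",np.sqrt((s.fun**2).mean()).round(4))
    return X,Y,Z,g
if __name__=="__main__": run("pics/side7.npy","pics/side7r.png")
E
python3 off.py
```

```text
spigot 141 z 0.0084 0.0398 c,tilt [ 0.0003 -0.0032 -0.0059  0.0113] c0 [ 0.0003 -0.0032] rms 0.0013
adaptor 208 z 0.0882 0.147 c,tilt [-0.002  -0.0044 -0.0094  0.0153] c0 [-0.0022 -0.0043] rms 0.0012
```

The depth fit gives the adaptor offset from the spigot axis as -2.4 mm in x, which matches the pose residual exactly, and -1.1 mm in y. The tilt error is negligible. Correct these and start inserting.

apply_moves(
  moves=[
    [0.009,-0.0075,-0.008,0,0,-0.003],
    [0.04,-0.0075,0.035,0,0,-0.003],
    [0.07,-0.0075,0.08,0,0,-0.003],
    [0.105,-0.0075,0.13,0,0,-0.003],
    [0.138,-0.0075,0.176,0,0,-0.003],
    [0.138,-0.0075,0.176,0,0,-0.003],
  ],
  grip_force=50,
)

```text
time_s: 15.82
tcp_pos: [0.4456, 0.053, 0.1793]
eef_rot: [180.0, 0.1, 8.3]
contact_force: [-0.0, -0.4, -0.9]
gripper_width: 0.0374
```

```bash
cat > chk.py <<'E'
from h import *
import sys
from off import run
s=status.get_state(); print(s["tcp_pos"],s["gripper_width"],"F",s["contact_force"].round(1),"M",s["moment"].round(2))
g=s["tcp_pos"]-Ro.from_euler("xyz",s["eef_rot"],degrees=True).apply([0,0,.0188])
d=g-root; print("grasp along n",d@nw,"ex",d@Rb.apply([np.cos(np.radians(35)),0,np.sin(np.radians(35))]),"ey",d@Rb.apply([0,1,0]))
k=sys.argv[1]
p,dd=imaging.capture("side"); cv2.imwrite(f"pics/s{k}r.png",p); np.save(f"pics/s{k}.npy",dd)
cv2.imwrite(f"pics/s{k}.png",cv2.resize(p[180:310,230:380],None,fx=4,fy=4,interpolation=2))
E
python3 chk.py 8
```

```text
[0.44556253 0.05299351 0.17930332] 0.03738534945054017 F [-0.  -0.4 -0.9] M [-0.07  0.16  0.01]
grasp along n 0.14940200068137818 ex 0.0016045557290346741 ey 0.00138276397430572
```

View pics/s8.png

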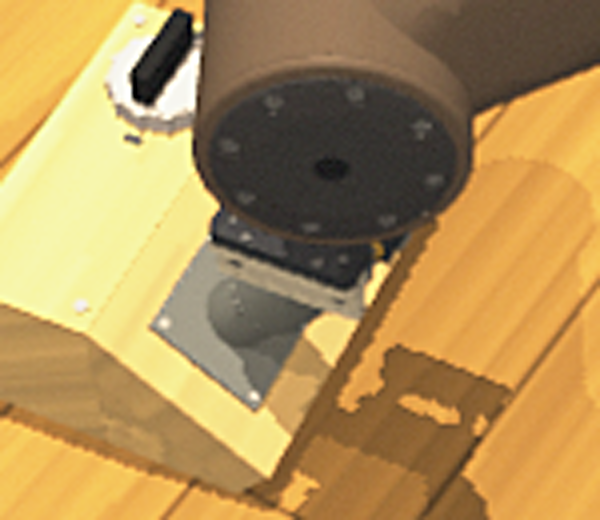

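Entered over the nose with no force; the ex error is +1.6 mm, which I'll correct. Go on 30 mm.

apply_moves(
  moves=[
    [0.01,0,0.026,0,0,0],
    [0.034,0,0.06,0,0,0],
    [0.058,0,0.096,0,0,0],
    [0.079,0,0.127,0,0,0],
    [0.079,0,0.127,0,0,0],
  ],
)

```text
time_s: 16.5
tcp_pos: [0.4611, 0.0552, 0.1538]
eef_rot: [180.0, 0.1, 8.3]
contact_force: [-0.2, -0.3, -0.7]
gripper_width: 0.0371
```

```bash
python3 chk.py 9
```

```text
[0.46112778 0.05517054 0.15376137] 0.03713416799046828 F [-0.2 -0.3 -0.7] M [-0.15  0.22  0.03]
grasp along n 0.11945945090913969 ex -0.00016412435761313518 ey 0.001294728149906056
```

No contact at all. Remaining to home is about 17.5 mm; push slightly past it, slowly.

apply_moves(
  moves=[
    [0.014,0,0.02,0,0,0],
    [0.029,0,0.041,0,0,0],
    [0.043,0,0.061,0,0,0],
    [0.05,0,0.0716,0,0,0],
    [0.053,0,0.076,0,0,0],
    [0.053,0,0.076,0,0,0],
  ],
)

```text
time_s: 17.3
tcp_pos: [0.4706, 0.0561, 0.1401]
eef_rot: [179.9, 0.2, 8.4]
contact_force: [-10.9, -1.4, 18.1]
gripper_width: 0.0371
```

```bash
python3 chk.py 10
```

```text
[0.4706267 0.0561416 0.140089 ] 0.037126993561126226 F [-10.9  -1.4  18.1] M [-0.    4.16  0.25]
grasp along n 0.10277667537877185 ex -0.00017581715345046418 ey 0.0008953109870953743
```

View pics/s10.png

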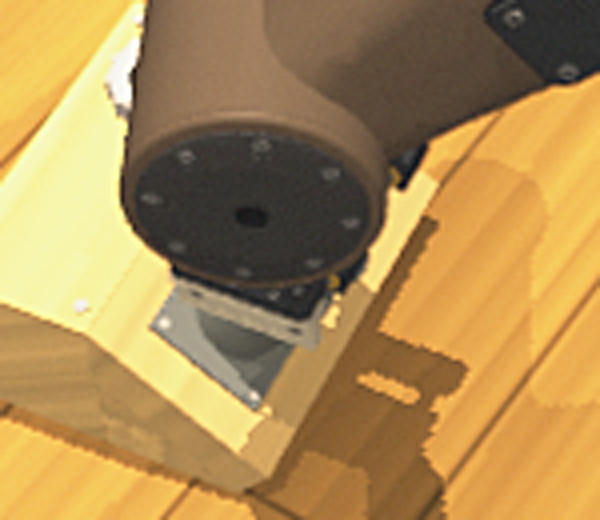

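Contact of 21 N, purely along the axis, at grasp distance 102.8 mm (home is expected at 102). Press a little more to confirm.

apply_moves(
  moves=[
    [0.01,0,0.014,0,0,0],
    [0.02,0,0.029,0,0,0],
    [0.02,0,0.029,0,0,0],
  ],
)

```text
time_s: 17.73
tcp_pos: [0.4719, 0.0557, 0.1384]
eef_rot: [179.9, 0.4, 8.4]
contact_force: [-36.1, 2.7, 57.1]
gripper_width: 0.0374
```

```bash
python3 chk.py 11
```

```text
[0.4719165  0.05570914 0.13844309] 0.03737831499351958 F [-36.1   2.7  57.1] M [ 0.91 12.51  0.14]
grasp along n 0.10069689499296343 ex -7.575954015155278e-05 ey 0.0003068167271952637
```

Hard stop at 68 N. Relax, open, and withdraw upward (the jaws straddle in y, so up is clear).

apply_moves(
  moves=[
    [0,0,0,0,0,0],
    [0,0,0,0,0,0],
    [0,0,0,0,0,0],
    [0,0,0,0,0,0],
    [0,0,0,0,0,0],
  ],
  hand=-0.2,
)

```text
time_s: 18.4
tcp_pos: [0.4719, 0.0556, 0.138]
eef_rot: [179.8, 0.4, 8.4]
contact_force: [-0.2, 0.0, 0.5]
gripper_width: 0.0526
```

apply_moves(
  moves=[
    [0,0,-0.05,0,0,0],
    [0,0,-0.15,0,0,0],
    [0,0,-0.35,0,0,0],
    [0,0,-0.6,0,0,0],
    [0,-0.2,-0.7,0,0,0],
    [0,-0.5,-0.7,0,0,0],
    [0,-0.8,-0.7,0,0,0],
    [0,-1,-0.7,0,0,0],
    [0,-1,-0.7,0,0,0],
  ],
)

```text
time_s: 19.52
tcp_pos: [0.4431, 0.2564, 0.2778]
eef_rot: [179.8, 0.4, 8.6]
contact_force: [0.6, -0.6, -0.2]
gripper_width: 0.0525
```

```bash
python3 chk.py 12
python3 - <<'E'
from h import *
p,d=imaging.capture("top"); cv2.imwrite("pics/top12.png",p)
cv2.imwrite("pics/side12.png",cv2.imread("pics/s12r.png"))
E
```

```text
[0.44309781 0.25639399 0.2777642 ] 0.05247637754458207 F [ 0.6 -0.6 -0.2] M [-0.16  0.13  0.05]
grasp along n 0.214557063913798 ex 0.0802138793482581 ey 0.2030529744088037
```

View pics/side12.png

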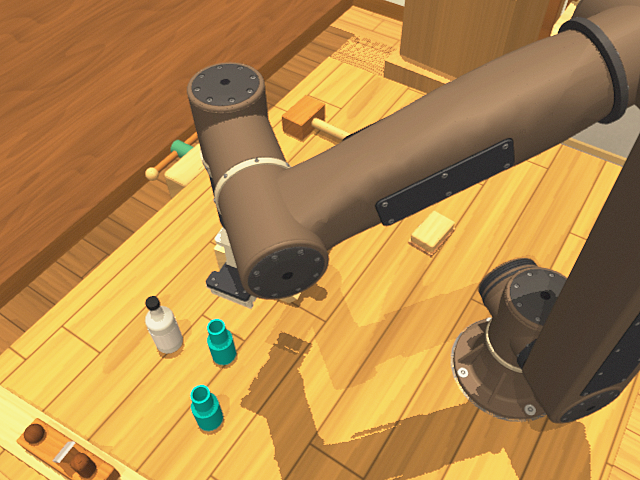

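View pics/top12.png

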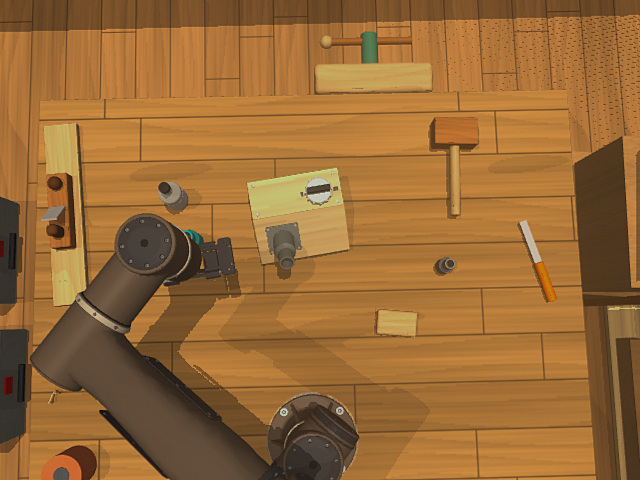

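Top view: the adaptor is on the spigot at (285,255), the wing is on its marks, and the bystanders have not moved. The arm blocks the side view, so I'll check with top depth and move the arm away to the right.

apply_moves(
  moves=[
    [0,0,-0.1,0,0,0],
    [0,0.25,-0.15,0,0,0],
    [0,0.5,-0.15,0,0,0],
    [0,0.75,-0.15,0,0,0],
    [0,1,-0.15,0,0,0],
    [0,1,-0.15,0,0,0],
  ],
)

```text
time_s: 20.38
tcp_pos: [0.4729, 0.0527, 0.309]
eef_rot: [179.8, 0.4, 8.2]
contact_force: [0.5, 0.7, 0.4]
gripper_width: 0.0526
```

apply_moves(
  moves=[
    [0,0.25,0,0,0,0],
    [0,0.5,0,0,0,0],
    [0,0.75,0,0,0,0],
    [0,1,0,0,0,0],
    [0,1,0,0,0,0],
  ],
)

```text
time_s: 21.0
tcp_pos: [0.501, -0.1481, 0.3094]
eef_rot: [179.8, 0.4, 7.9]
contact_force: [-0.2, 0.2, 0.6]
gripper_width: 0.0525
```

apply_moves(
  moves=[
    [0,0.25,0,0,0,0],
    [0,0.5,0,0,0,0],
    [0,0.75,0,0,0,0],
    [0,1,0,0,0,0],
    [0,1,0,0,0,0],
  ],
)

```text
time_s: 21.62
tcp_pos: [0.5284, -0.3482, 0.309]
eef_rot: [179.8, 0.5, 7.7]
contact_force: [-0.8, 0.6, 0.5]
gripper_width: 0.0523
```

```bash
python3 chk.py 13
cat > fin.py <<'E'
from h import *
from scipy.optimize import least_squares
C=cloud("side",np.load("pics/s13.npy")); hsv=cv2.cvtColor(cv2.imread("pics/s13r.png"),cv2.COLOR_BGR2HSV)
ex=Rb.apply([np.cos(np.radians(35)),0,np.sin(np.radians(35))]); ey=Rb.apply([0,1,0])
P=C-[-.004,.0045,0]-root; X,Y,Z=P@ex,P@ey,P@nw
g=(hsv[...,1]<75)&(np.hypot(X,Y)<.04)
fl=(hsv[...,1]<75)&(np.hypot(X,Y)>.033)&(abs(X)<.038)&(abs(Y)<.038)&(abs(Z)<.01); z0=np.median(Z[fl]); print("flange z",z0,fl.sum())
m=g&(Z>.01)&(Z<.064); x,y,z=X[m],Y[m],Z[m]
f=lambda p:np.hypot(x-p[0]-p[2]*(z-.03),y-p[1]-p[3]*(z-.03))-.0275
s=least_squares(f,[0,0,0,0],loss="soft_l1",f_scale=.001); print("wide",m.sum(),s.x.round(4),np.sqrt((s.fun**2).mean()))
m=g&(Z>.09); print("top end along n above flange",np.percentile(Z[m],[95,98,100])-z0)
E
python3 fin.py
```

```text
[ 0.52840163 -0.34820172  0.30897747] 0.05234517483715228 F [-0.8  0.6  0.5] M [ 0.01  0.11 -0.05]
grasp along n 0.24174848945664448 ex 0.09579866640052624 ey -0.40752501159477966
flange z -0.0021531675786235034 258
wide 318 [-0.0015 -0.0026 -0.0357 -0.0161] 0.0012004256320260762
top end along n above flange [0.12250592 0.1233028  0.12436948]
```

View pics/s13.png

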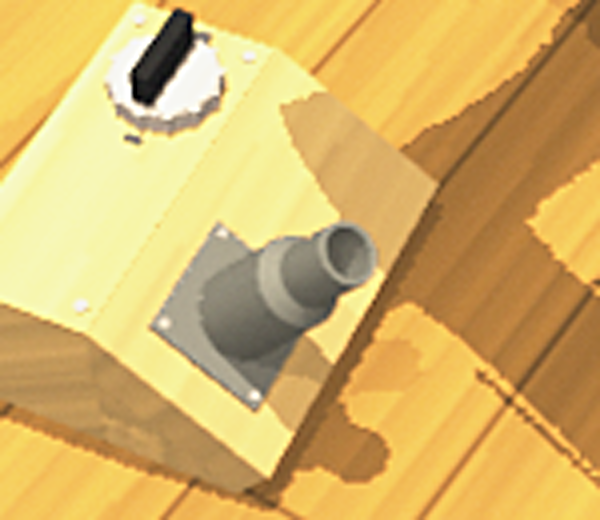

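Side zoom: the adaptor sits on the flange and the wing is on its marks. The neck end reads 122–124 mm above the flange against 120 nominal, so I'll cross-check with the radius profile and a direct ray to the rim.

```bash
cat >> fin.py <<'E'
p=s.x; r_=np.hypot(X-p[0]-p[2]*(Z-.03),Y-p[1]-p[3]*(Z-.03)); q=g&(Z>.05)&(Z<.1)
for a in np.arange(.054,.096,.003):
    k=q&(Z-z0>=a)&(Z-z0<a+.003); 
    if k.any(): print(round(a+.0015,4),k.sum(),np.median(r_[k]).round(4))
# rim ring: ellipse centre of neck end, side px (zoom 4, origin 230,180), vs predicted for seated adaptor
i=imaging.camera_info("side")
def proj(w):
    c=i["T"][:3,:3].T@(w-i["T"][:3,3]); return np.array([i["cx"]-c[0]/c[2]*i["fx"], i["cy"]+c[1]/c[2]*i["fy"]])
b=np.array([-.004,.0045,0])
for gap in(0,.003,.006): print("pred neck end zoom px, gap",gap,(proj(root+b+nw*(.12+gap)+ex*(-.0015)+ey*-.0026+ .09*(ex*p[2]+ey*p[3])+z0*nw)-[230,180])*4)
I=cv2.imread("pics/s13r.png"); cv2.imwrite("pics/s13zz.png",cv2.resize(I[225:275,270:335],None,fx=10,fy=10,interpolation=cv2.INTER_CUBIC))
E
python3 fin.py
```

```text
flange z -0.0021531675786235034 258
wide 318 [-0.0015 -0.0026 -0.0357 -0.0161] 0.0012004256320260762
top end along n above flange [0.12250592 0.1233028  0.12436948]
0.0555 17 0.0276
0.0585 19 0.0275
0.0615 19 0.0273
0.0645 17 0.0275
0.0675 26 0.0268
0.0705 46 0.0254
0.0735 49 0.0233
0.0765 46 0.0216
0.0795 27 0.0199
0.0825 17 0.019
0.0855 17 0.0188
0.0885 20 0.0188
0.0915 19 0.0189
0.0945 26 0.017
pred neck end zoom px, gap 0 [348.91067491 251.14855332]
pred neck end zoom px, gap 0.003 [351.7170495  249.38401915]
pred neck end zoom px, gap 0.006 [354.53411843 247.61276081]
```

View pics/s13zz.png

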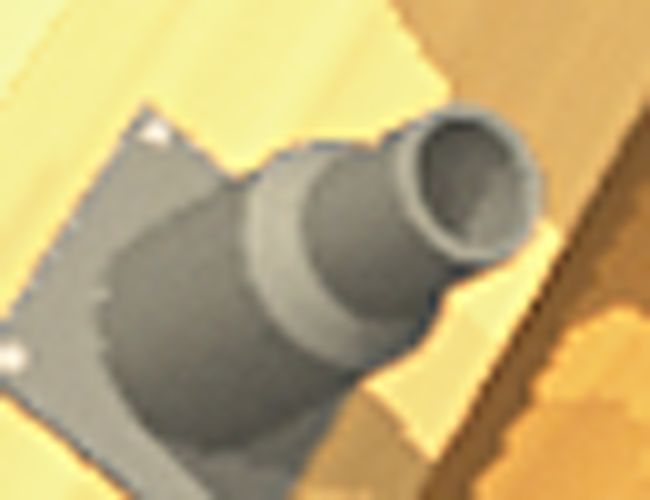

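The profile puts mid-cone at 73.5 mm (nominal 73), and the rim centre at zoom (470,183) matches the zero-gap prediction, so the adaptor is seated. Last check: wing angle from the top picture.

Run:
```python
from h import *
def ang(img):
    I=cv2.imread(img); g=cv2.cvtColor(I,cv2.COLOR_BGR2GRAY); m=np.zeros_like(g); m[178:202,298:342]=(g[178:202,298:342]<85)
    k,l,st,c=cv2.connectedComponentsWithStats(m)
    for j in range(1,k):
        if st[j,4]<4: continue
        v,u=np.nonzero(l==j); W=np.array([ray("top",a,b,.153) for a,b in zip(u,v)])[:,:2]
        vx,vy,_,_=cv2.fitLine(W.astype(np.float32),2,0,.01,.01).ravel()
        print(img,st[j].tolist(),c[j].round(1),"angle to box y",((np.degrees(np.arctan2(vy,vx))-BY)%180-90).round(1))
ang("pics/top12.png"); ang("pics/top0.png")
p,d=imaging.capture("top"); cv2.imwrite("pics/top14.png",p); ang("pics/top14.png")
```

```text
pics/top12.png [307, 184, 23, 10, 156] [318.1 188.7] angle to box y 1.3
pics/top12.png [301, 192, 2, 3, 4] [301.8 192.8] angle to box y -81.5
pics/top0.png [312, 178, 13, 23, 128] [318.2 188.8] angle to box y 57.7
pics/top14.png [307, 184, 23, 10, 153] [318.2 188.8] angle to box y 1.6
```

View pics/top14.png

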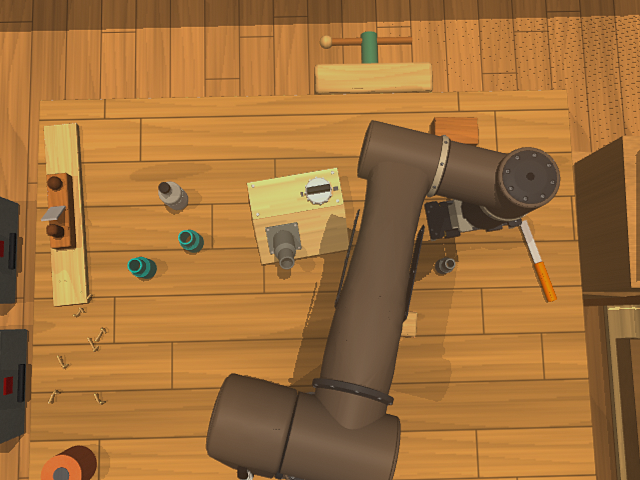

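The wing is 1.5° from shut (within tolerance), the adaptor is on the spigot at (285,250), and the gripper is clear of everything. Handing in.

```bash
python3 -c "
from plant import r,status
print(r.close_job()); print(status.get_state()['time_s'])"
```

```text
the job is handed in; nothing more can be done
None
the job is handed in; nothing more can be done
```

The larger adaptor is fully home on the spigot and the cap is screwed shut. I handed the job in at about 22 s, with the gripper clear of everything.

**Cap:** I turned it clockwise about 58° until it hit its stop, where the moment rose to about 0.76 N m. The last top picture shows the wing 1.6° from the shut line (0.03 rad, limit 0.12).

**Adaptor:** I pushed it on wide mouth first until it met a hard stop at about 68 N along the spigot, then released it. The mid-cone reads 73.5 mm above the flange (73 nominal), so the gap is about 0.5 mm. The axis tilt in the flange frame is about 0.04 rad (limit 0.12).

**Bystanders:** in the pictures the small adaptor, mallet, glue bottle and sanding block are where they started. I checked these by eye and did not measure them.

**Checks that failed or disagreed:**
- **Cameras:** the two views disagreed by 5–8 mm. I settled it by comparing against the gripper's known position and the cap grip.
- **Neck end:** one depth reading put it 2.5–4 mm too high. The cone profile and the rim's position in the side picture both showed it seated.
- **First approach:** with the tool fully tilted to the spigot's angle, joint 3 reached its range limit. I gripped the adaptor at a 35° lean instead, so the tool was vertical during the push.

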